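# Knock a stuck bisque disc out of its glazing nest

## Task

A round bisque disc is stuck in the pocket of the raised wooden nest. Slide the knockout under the nest through its tunnel, feel out the hole in the nest's floor from below without ramming it, and push the pin up until the disc snaps up and stays standing proud. Then stand the knockout back on the table clear of the nest, and set the disc flat on the plywood ware board; leave the cup, jar and dropper bottle where they stand.

Things in the scene. Friction and masses are not known exactly. Their poses are not given: they have to be found in the camera images.
- nest: Raised wooden nest, fixed: a 90 x 100 x 28 mm block on two side walls, top face at z = 96 mm. Origin on the table under the pocket's centre, z up. A tunnel runs under it along its y axis, open at both ends (y = -50 and +50 mm), 60 mm high, 90 mm wide (inner wall faces at x = -45 and +45 mm; outside, the walls' feet reach x = -67 and +67 mm).
- nest_mouth (a point): Centre of the nest's round pocket (58 mm wide, 28 mm deep) at its top face. Three spring plungers in its wall grip the disc's rim: 8 to 18 N to push it up while it moves. Once it has risen 14 mm all round (it leans a little: push it up 18 to 22 mm) they snap in under it and hold it 12 mm or more proud of the top face, at times leaning up to 0.25 rad, when the pin is withdrawn.
- nest_under (a point): Point on the underside of the pocket's 8 mm thick floor, 60 mm above the table, below the pocket's centre; axes as the nest's. One hole, 12.5 mm wide and barely chamfered, goes up through the floor. It was drilled off centre: its middle lies 8 mm from this point, in any direction, and it cannot be seen from above. Probe for it gently with the pin.
- disc_center (a point): Centre of the bisque disc: terracotta, 56 mm across, 26 mm thick, about 100 g, z along its axis. It sits on the pocket's floor, its top 2 mm below the nest's top face, so it cannot be gripped until it has been pushed up.
- knockout_post (a point): Grip point on the axis of the knockout's wooden post, 120 mm above its underside. It stands loose (0.35 kg) on a steel foot plate 10 mm thick, 36 mm wide, from 18 mm behind the post to 108 mm ahead. x points from post to pin, z up. The post is 20 mm thick along x, 32 mm wide along y, its top 146 mm above the underside. Grip it firmly across the 20 mm.
- knockout_tip (a point): Top of the knockout's steel pin: 9 mm thick, with a flat end chamfered 1 mm, upright, 90 mm ahead of the post's axis along the foot, its top 50 mm above the underside (40 mm above the foot plate).
- board_top (a point): Centre of the top face of the ware board, a square of plywood 150 x 150 mm fixed on the table; top face 20 mm above the table.
- cup: Bisque cup, 65 mm wide, 59 mm high, loose; origin at its underside. A bystander.
- jar: Underglaze jar with screw cap, 55 mm wide, 83 mm high, loose; origin at its underside. A bystander.
- dropper: Small dropper bottle, 33 mm wide, 102 mm high, loose; origin at its underside. A bystander.
There are look-alikes about, which are no part of the job. What is shaped like the part that bears disc_center but turquoise is not meant.

How it is judged (in metres and radians):
On the way:
1. the knockout's pin pushes the disc up at least 12 mm in its pocket (z of disc_center in the frame of nest above 0.093 m and horizontal distance between disc_center and nest below 0.006 m and contact force between knockout and disc above 0.2 N), for 0.1 s.
At the end, for the whole second after the job is handed in: The disc lies flat on the ware board at rest, its centre within 55 mm of the board's centre along each side (tilt under 0.1 rad), and the knockout stands upright on the table with its pin more than 60 mm from the nest's centre (x of disc_center in the frame of board_top between -0.055 and 0.055 m and y of disc_center in the frame of board_top between -0.055 and 0.055 m and z of disc_center in the frame of board_top between 0.01 and 0.016 m and angle between each of disc_center, knockout_post's own z axis and vertical below 0.1 rad and linear speed of disc below 0.01 m/s and height (world z) of knockout_post between 0.116 and 0.124 m and horizontal distance between knockout_tip and nest above 0.06 m); the robot touches nothing.
It fails at once if the knockout rams or jams against the nest (more than 30 N) (contact force between knockout and nest above 30 N).
It fails at once if the disc is tipped over (more than 0.8 rad) (angle between disc_center's own z axis and vertical above 0.8 rad).
It fails at once if the cup is moved more than 30 mm (distance of cup from where it was at the start of the episode above 0.03 m).
It fails at once if the jar is moved more than 30 mm (distance of jar from where it was at the start of the episode above 0.03 m).
It fails at once if the dropper bottle is moved more than 30 mm (distance of dropper from where it was at the start of the episode above 0.03 m).
It also fails if it takes over 72 s, if anything falls off the work surface, if the arm or the gripper's body presses on something with over 40 N, if the wrist force passes 120 N, or if a joint passes its speed limit or range.

## Robot

A 7-joint arm with a two-finger parallel gripper is mounted at the origin on a cart in front of the work surface, level with it; the furniture and walls round the work are solid. World frame = base frame: x ahead of the robot, y to its left, z up, the work surface at z = 0. Lengths are in mm, angles in rad, forces in N, time in s.
With the tool pointing down it reaches from about 425 to 975 mm from the base axis. Payload 16.7 kg.
Tool frame: the origin (TCP) lies where the fingers leave the gripper's body, on its centre line; the fingertips stand 73 mm ahead of it and the grasp point (between the pads) lies 54 mm ahead of it; z points along the fingers, y is the line along which they close (so a half turn about z gives the same grasp; the last joint's range is limited). The gripper opens to 85 mm and grips with 20 to 120 N. Pads are 22 mm wide; open, the fingers measure 114 mm over their backs; the gripper's body (76 mm by 85 mm) begins 54 mm behind the grasp point. The pads swing forward as they close: fully open they stand 13 mm farther back than shut.
Start: joints at [1.028, 0.426, 0.074, 1.606, -0.034, 1.111, -0.067], TCP at [258.34, -623.572, 303.902] pointing down, gripper open.
Joint ranges: [-2.85, 2.85], [-0.5, 2.14], [-1.23, 1.37], [0.21, 2.46], [-1.02, 4.16], [0.16, 2.05], [-2.73, 2.73]. Speed limits (rad/s): [1.89, 1.89, 2.39, 2.39, 3.01, 3.01, 3.01].

## Interface

Orientations are given as a unit quaternion [w, x, y, z].
In Python, from workcell import ctrl gives the robot as it stands. The module is installed in compiled form; this text tells all that it offers.
- The arm moves only by the tool carry_out, never from a script. Its argument "motion" is a list of rows, each an object with "grip": the opening, from -1 (shut) to 1 (fully open); "travel": the shift along the world's x, y, z in cm, a list of three; "turn": the turn about the world's z in rad. A call has 1 to 5 rows; each row shifts and turns the commanded pose from where the row before left it; what a row does not reach is not made up. A row lasts 1/12 s, in which the tool goes at most 41.7 mm and 7.16 degrees, less where a joint would pass 70% of its speed; a pose out of reach is approached as far as the arm can. A call is refused whole if a number of a shift passes 4.17 or a number of a turn 0.125, either way. A call with a gripper value outside its range is refused whole. The fingers move at their own pace and stop on an object; "force" is the grip in N (left out, the last holds). Time passes only in rows, so rows that do not move let the fingers close. It gives the time, the measured TCP pose, the force, the opening and the grip force at its end, in the units of the state.
- ctrl.state(): the state, without advancing time (a new reading comes with each control period).
- ctrl.read_camera(name): name is "scene" or "top" or "wrist"; returns a dict with "frame" (420x560x3 uint8, blue, green, red), "fx", "fy", "cx", "cy" (pixels), "k1" (the pictures are not rectified: a ray, as slopes to the right and down, at radius r is drawn at 1 + k1 r^2 times it, then the intrinsics apply), "R" (3x3) and "t" (3): a world point X has camera coordinates R X + t; the wrist camera has in their place "mount" (4x4, takes a point from camera to tool coordinates, whose origin is the TCP and whose axes are the flange's). Camera axes: x right, y down, z forward; pixel columns grow to the right and rows downward; lengths in mm; the calibration is good to about 2 mm. A picture is of the moment at which its call begins: read the wrist's pose just before it. There is no depth.
- ctrl.finish_job(): hands the job in; it is judged then, once.
Trained networks look in a picture, given as the dict that the camera call returned (one of the last four; its "shot" number tells which), for a name from the list of things; names that differ only in an ending like _2 or _b are one class to them, and where a whole thing is asked for, a point or a joint stands for the part that bears it (a point fixed in the world has none). Each returns a list of dicts, best first, with "conf" (0 to 1); they miss things now and then, are a little off and sometimes report something else, mostly with a low value. They report only what shows in the picture. A call takes as long as a camera call. They do not tell look-alikes from the thing itself.
- ctrl.outline_of(picture, label): "pixels" (420x560 bool, what is visible of it) and "bbox" ([left, top, width, height] in pixels, round what is visible of it).
- ctrl.spot_point(picture, label): "pixel" ([column, row] in pixels: a listed point, or the origin of a listed thing).
The state is a dict: "time_s": time; "q": joint angles; "joint_vel": joint speeds; "joint_torque": joint torques, N m; "tool_pos": TCP position; "ee_rot": TCP orientation; "wrist_force": force on the tool from outside, world axes, zero at the start; "ft_torque": the same for the moment, N m; "gripper_width": finger opening in mm; "grasp_force": force on a finger pad.
Only numpy, scipy, OpenCV 4.12 (cv2) and the standard library are available. Lean on these libraries where they do the work, as an engineer would, in place of code of your own. Each camera call takes 0.05 s, during which the arm holds its last target. There are 200 camera calls.

## Working session

There is one attempt and no reset: what is moved stays moved. The work goes in short steps, Python scripts to look and compute and a tool call to move; the robot and the scene stay as the last step left them, time stands still between calls to the robot, and variables do not carry over. Pictures are saved under pics/ and viewed, at most 10 in all, crops included, and the job is handed in when it is done.

Besides the shell and the picture viewer there is one more tool, called by a JSON object that holds its "op" and its "data", one argument or row to a line. carry_out: Moves the arm, as the interface text tells. Its arguments: {"type":"object","properties":{"motion":{"type":"array","items":{"type":"object","properties":{"grip":{"type":"number"},"travel":{"type":"array","items":{"type":"number"}},"turn":{"type":"number"}}}},"force":{"type":"number"}},"required":["motion"]}

```bash
mkdir -p pics; cat > h.py <<'E'
import numpy as np, cv2
from workcell import ctrl
from scipy.spatial.transform import Rotation as Ro
def cam(name):
    s=ctrl.state(); p=ctrl.read_camera(name)
    if 'mount' in p:
        q=s['ee_rot']; T=np.eye(4); T[:3,:3]=Ro.from_quat([q[1],q[2],q[3],q[0]]).as_matrix(); T[:3,3]=s['tool_pos']
        W=np.linalg.inv(T@np.array(p['mount'])); p['R']=W[:3,:3]; p['t']=W[:3,3]
    return p
def ray(p,px):
    K=np.array([[p['fx'],0,p['cx']],[0,p['fy'],p['cy']],[0,0,1.]])
    u=cv2.undistortPoints(np.array([[px]],float),K,np.array([p['k1'],0,0,0.]))[0,0]
    R=np.array(p['R']);t=np.array(p['t']).ravel()
    return -R.T@t, R.T@np.array([u[0],u[1],1])
def at(p,px,z):
    c,d=ray(p,px); return c+d*(z-c[2])/d[2]
def proj(p,X):
    K=np.array([[p['fx'],0,p['cx']],[0,p['fy'],p['cy']],[0,0,1.]])
    return cv2.projectPoints(np.array(X,float).reshape(-1,1,3),cv2.Rodrigues(np.array(p['R']))[0],np.array(p['t'],float).ravel(),K,np.array([p['k1'],0,0,0.]))[0][:,0]
def tri(r):
    A=0;b=0
    for c,d in r:
        d=d/np.linalg.norm(d);M=np.eye(3)-np.outer(d,d);A=A+M;b=b+M@c
    return np.linalg.solve(A,b)
E
python3 - <<'E'
from h import *
np.set_printoptions(precision=1,suppress=True)
s=ctrl.state(); print(s)
Z=dict(nest=0,nest_mouth=96,nest_under=60,disc_center=81,knockout_post=120,knockout_tip=50,board_top=20,cup=0,jar=0,dropper=0)
for n in ['scene','top']:
    p=cam(n); cv2.imwrite(f'pics/{n}0.png',p['frame'])
    c=ray(p,(280,210));print(n,c[0],c[1],p['fx'])
    for k,z in Z.items():
        for d in ctrl.spot_point(p,k)[:3]:
            print(n,k,round(d['conf'],2),np.array(d['pixel']),at(p,d['pixel'],z))
E
```

```text
{'time_s': 0.0, 'q': array([ 1. ,  0.4,  0.1,  1.6, -0. ,  1.1, -0.1]), 'joint_vel': array([-0.,  0., -0., -0., -0., -0.,  0.]), 'joint_torque': array([ -0. , -95. ,   3.8, -46.3,   0. ,   0. ,  -0. ]), 'tool_pos': array([ 258.2, -623.3,  303.2]), 'ee_rot': array([-0. ,  1. ,  0.2, -0. ]), 'wrist_force': array([-0.4, -0.5, -0.2]), 'ft_torque': array([ 0.,  0., -0.]), 'grasp_force': 0.0, 'gripper_width': 85.50168894284937}
scene [ 203.5  779.6 1063. ] [ 0.3 -0.6 -0.8] 451.20628296000086
scene nest 0.91 [293.2 204.2] [586.8 -57.8   0. ]
scene nest_mouth 0.82 [297.8 182.7] [576.9 -63.9  96. ]
scene nest_mouth 0.59 [292.4 189.8] [578.6 -31.   96. ]
scene nest_mouth 0.32 [356.1 148.5] [ 477.2 -281.8   96. ]
scene nest_under 0.79 [293.2 193.6] [583.6 -48.3  60. ]
scene disc_center 0.73 [294.9 184.4] [587.4 -66.7  81. ]
scene disc_center 0.7 [277.4 162.6] [ 677.  -126.1   81. ]
scene knockout_post 0.76 [356.9 147.1] [ 470.5 -262.6  120. ]
scene knockout_tip 0.86 [355.2 182.4] [ 437.2 -185.5   50. ]
scene board_top 0.72 [230.6 344.3] [518.5 427.2  20. ]
scene cup 0.93 [234.7 205.5] [746.5  2
[... 164 characters left out ...]
65762860607
top nest 0.91 [313.5 203.8] [586.9 -53.9   0. ]
top nest 0.5 [315.5 205.3] [582.5 -59.6   0. ]
top nest_mouth 0.56 [316.2 203.3] [583.5 -52.1  96. ]
top nest_under 0.66 [315.7 204.9] [580.9 -54.2  60. ]
top nest_under 0.52 [313.7 206.5] [576.6 -48.6  60. ]
top disc_center 0.87 [316.8 205.3] [578.8 -55.1  81. ]
top disc_center 0.56 [356.1 159.2] [ 702.2 -165.1   81. ]
top knockout_post 0.72 [398.9 243.7] [ 472.4 -264.5  120. ]
top knockout_tip 0.83 [365.3 255.6] [ 438.3 -189.7   50. ]
top board_top 0.78 [147.6 231.8] [515.9 416.4  20. ]
top cup 0.69 [281.2 146.7] [753.9  35.9   0. ]
top jar 0.76 [311.4 266.8] [406.2 -43.9   0. ]
top dropper 0.7 [359.2 133.4] [ 789.6 -191.9    0. ]
```

View pics/top0.png

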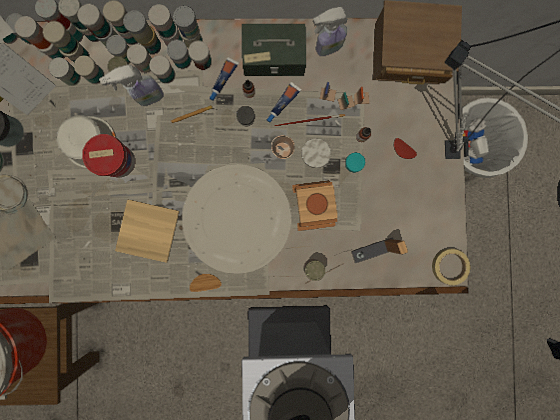

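View pics/scene0.png

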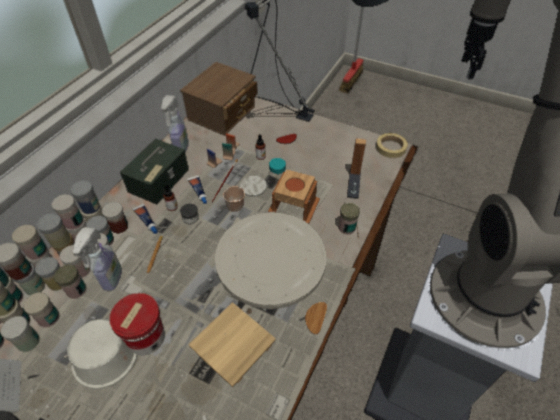

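The top view shows the nest with the terracotta disc at (316,204) and its feet at top and bottom, so the tunnel runs about along world y. The turquoise look-alike is at (356,160), the knockout post at (399,244) with its pin at (365,255), the board at (147,232), the jar at (315,266) and a large plate at (237,218). The scene view agrees.

```bash
python3 - <<'E'
from h import *
np.set_printoptions(precision=3,suppress=True)
s=ctrl.state(); print(s['ee_rot'])
p=cam('top')
for k,z in [('nest',96),('board_top',20),('nest_mouth',96)]:
    for o in ctrl.outline_of(p,k)[:2]:
        m=o['pixels'].astype(np.uint8)
        r=cv2.minAreaRect(max(cv2.findContours(m,0,2)[0],key=cv2.contourArea)); b=cv2.boxPoints(r)
        print(k,o['conf'],o['bbox'],b.tolist()); 
        w=np.array([at(p,x,z)[:2] for x in b]); print(w.round(0).tolist(), w.mean(0))
print(np.array(p['R']))
w=ctrl.read_camera('wrist'); print(np.array(w['mount']),w['fx'])
f=cv2.resize(p['frame'][165:290,250:430],None,fx=4.4,fy=4.4,interpolation=2); cv2.imwrite('pics/c1.png',f)
E
```

```text
[-0.     0.981  0.195  0.   ]
nest 0.93 [292.8, 179.4, 44.0, 48.9] [[291.2923278808594, 184.33848571777344], [332.1538391113281, 179.2307891845703], [337.9692077636719, 225.7538604736328], [297.1076965332031, 230.86155700683594]]
[[635.0, 13.0], [647.0, -96.0], [523.0, -109.0], [511.0, 0.0]] [579.029 -47.87 ]
board_top 0.56 [113.8, 199.0, 63.1, 63.8] [[114.12232208251953, 250.88626098632812], [126.66522979736328, 198.2060089111328], [180.0665283203125, 210.92062377929688], [167.52362060546875, 263.60089111328125]]
[[464.0, 510.0], [612.0, 474.0], [573.0, 325.0], [426.0, 362.0]] [518.641 417.8  ]
nest_mouth 0.77 [291.7, 181.9, 42.8, 45.0] [[291.1189270019531, 184.245361328125], [331.9888000488281, 178.91448974609375], [338.0445861816406, 225.34197998046875], [297.1747131347656, 230.6728515625]]
[[636.0, 14.0], [648.0, -96.0], [524.0, -109.0], [512.0, 0.0]] [579.705 -47.754]
[[-0.02  -0.999  0.026]
 [-0.999  0.019 -0.037]
 [ 0.037 -0.027 -0.999]]
[[ -0.001  -0.946  -0.325  83.406]
 [  1.     -0.001   0.001  -0.336]
 [ -0.001  -0.325   0.946 -71.284]
 [  0.      0.      0.      1.   ]] 337.9701320883915
```

View pics/c1.png

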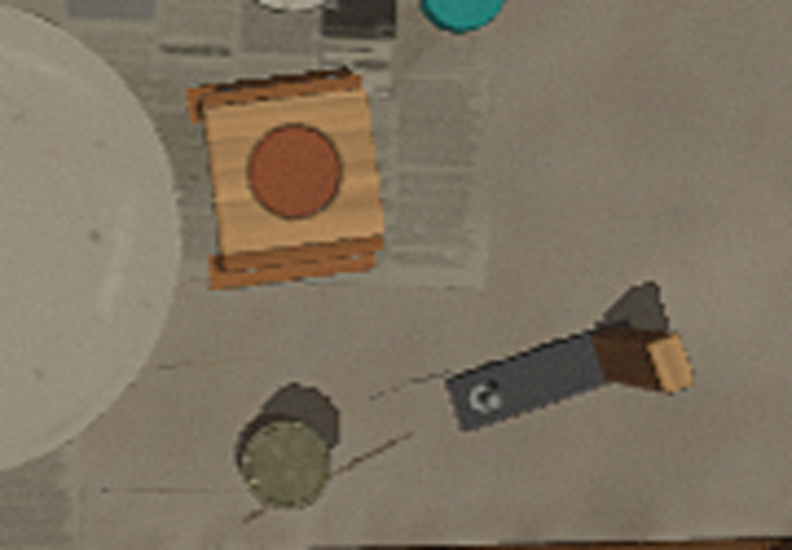

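{"op": "carry_out", "data": {
  "motion": [
    {"grip":1,"travel":[2,3.4,0]},
    {"grip":1,"travel":[2,3.4,0]},
    {"grip":1,"travel":[2,3.4,0]},
    {"grip":1,"travel":[2,3.4,0]},
    {"grip":1,"travel":[2,3.4,0]}
  ]
}}

```text
validation failed for argument at $.mo...
```

{"op": "carry_out", "data": {
  "motion": [
    {"grip":1,"travel":[2,3.4,0]},
    {"grip":1,"travel":[2,3.4,0]},
    {"grip":1,"travel":[2,3.4,0]},
    {"grip":1,"travel":[2,3.4,0]},
    {"grip":1,"travel":[2,3.4,0]}
  ]
}}

```text
validation failed for argument at $.mo...
```

```bash
python3 - <<'E'
from h import *
np.set_printoptions(precision=1,suppress=True)
s=ctrl.state(); print(s['time_s'],s['tool_pos'])
p=cam('wrist'); cv2.imwrite('pics/w1.png',p['frame'])
for k,z in dict(nest_mouth=96,nest_under=60,disc_center=81,knockout_post=120,knockout_tip=50,jar=0).items():
    for d in ctrl.spot_point(p,k)[:2]: print(k,round(d['conf'],2),np.array(d['pixel']),at(p,d['pixel'],z))
E
```

```text
1.35 [ 258.3 -623.6  303.9]
```

View pics/w1.png

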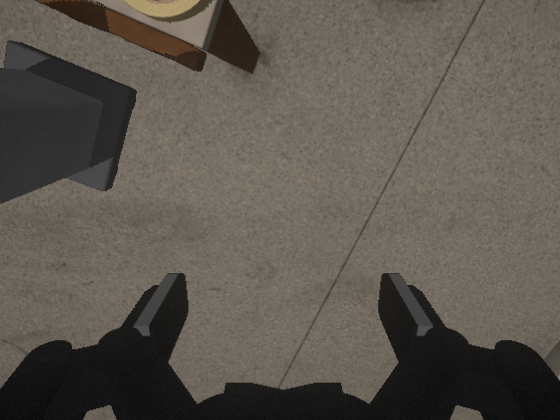

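The move was refused, so this picture is still from the start pose: the table's edge is at top left and the open fingers are at (165,310) and (405,310). I'll retry with every field filled in.

{"op": "carry_out", "data": {
  "motion": [
    {"grip":1.0,"travel":[2.0,3.4,0.0],"turn":0.0},
    {"grip":1.0,"travel":[2.0,3.4,0.0],"turn":0.0},
    {"grip":1.0,"travel":[2.0,3.4,0.0],"turn":0.0},
    {"grip":1.0,"travel":[2.0,3.4,0.0],"turn":0.0},
    {"grip":1.0,"travel":[2.0,3.4,0.0],"turn":0.0}
  ]
}}

```text
time_s: 2.12
tool_pos: [358.9, -451.9, 304.0]
ee_rot: [0.0, 0.981, 0.195, 0.0]
wrist_force: [1.7, -0.2, 0.1]
gripper_width: 85.2
grasp_force: 0.0
```

{"op": "carry_out", "data": {
  "motion": [
    {"grip":1.0,"travel":[2.0,3.4,0.0],"turn":0.0},
    {"grip":1.0,"travel":[2.0,3.4,0.0],"turn":0.0},
    {"grip":1.0,"travel":[2.0,3.4,0.0],"turn":0.0},
    {"grip":1.0,"travel":[2.0,3.4,0.0],"turn":0.0},
    {"grip":1.0,"travel":[2.0,3.4,0.0],"turn":0.0}
  ]
}}

```text
time_s: 2.53
tool_pos: [459.0, -281.8, 304.2]
ee_rot: [0.0, 0.981, 0.195, 0.0]
wrist_force: [0.1, -1.2, -0.9]
gripper_width: 85.4
grasp_force: 0.0
```

```bash
python3 - <<'E'
from h import *
np.set_printoptions(precision=1,suppress=True)
s=ctrl.state(); print(s['time_s'],s['tool_pos'],s['joint_vel'])
p=cam('wrist'); cv2.imwrite('pics/w2.png',p['frame'])
for k,z in dict(nest_mouth=96,nest_under=60,disc_center=81,knockout_post=120,knockout_tip=50).items():
    for d in ctrl.spot_point(p,k)[:2]: print(k,round(d['conf'],2),np.array(d['pixel']),at(p,d['pixel'],z))
E
```

```text
2.5333 [ 459.  -281.8  304.2] [-0.6 -0.  -0.3  0.   0.1 -0.  -0.9]
disc_center 0.59 [ 67.2 132.4] [434.1 -91.1  81. ]
knockout_post 0.89 [270.2 189.1] [ 464.5 -268.7  120. ]
knockout_tip 0.79 [178.4 159. ] [ 439.2 -180.1   50. ]
```

View pics/w2.png

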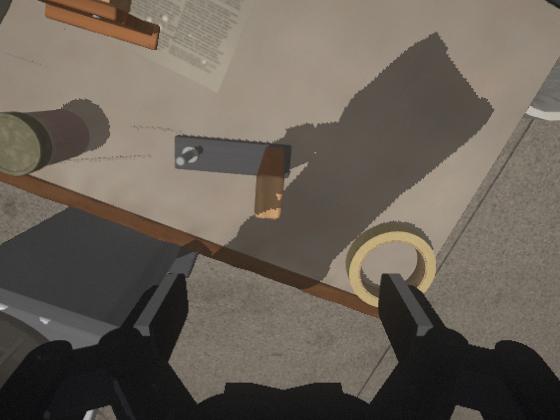

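The wrist view shows the knockout with its post top at (268,212), its pin at (187,155) and the foot edge nearly level. The pose lags while the arm is moving. I'll turn to the knockout's yaw, settle, and measure again.

{"op": "carry_out", "data": {
  "motion": [
    {"grip":1.0,"travel":[0.8,1.6,-2.0],"turn":-0.09},
    {"grip":1.0,"travel":[0.0,0.0,-1.5],"turn":0.0},
    {"grip":1.0,"travel":[0.0,0.0,0.0],"turn":0.0},
    {"grip":1.0,"travel":[0.0,0.0,0.0],"turn":0.0}
  ]
}}

```text
time_s: 3.17
tool_pos: [465.5, -268.6, 268.6]
ee_rot: [-0.0, 0.989, 0.15, -0.001]
wrist_force: [0.2, 0.5, 0.6]
gripper_width: 85.5
grasp_force: 0.0
```

```bash
python3 - <<'E'
from h import *
np.set_printoptions(precision=2,suppress=True)
s=ctrl.state(); print(s['time_s'],s['tool_pos'],s['ee_rot'],s['joint_vel'])
p=cam('wrist'); cv2.imwrite('pics/w3.png',p['frame'])
P={}
for k,z in dict(knockout_post=120,knockout_tip=50).items():
    for d in ctrl.spot_point(p,k)[:1]: P[k]=at(p,d['pixel'],z);print(k,round(d['conf'],2),np.array(d['pixel']),P[k])
d=P['knockout_tip']-P['knockout_post'];print(np.arctan2(d[1],d[0]),np.hypot(*d[:2]))
o=ctrl.outline_of(p,'knockout_post')[0]; m=o['pixels'].astype(np.uint8); print(o['conf'],o['bbox'])
x,y,w,h=[int(v) for v in o['bbox']]
cv2.imwrite('pics/c3.png',cv2.resize(p['frame'][100:310,120:400],None,fx=2.8,fy=2.8,interpolation=2))
E
```

```text
3.1667 [ 465.54 -268.57  268.63] [-0.    0.99  0.15 -0.  ] [ 0.   -0.02  0.   -0.02 -0.    0.01  0.  ]
knockout_post 0.88 [280.5 216.4] [ 465.36 -266.63  120.  ]
knockout_tip 0.94 [182.1 188.9] [ 438.93 -182.43   50.  ]
1.8749248507870488 88.24600698880512
0.62 [175.7, 160.0, 127.0, 93.4]
```

View pics/c3.png

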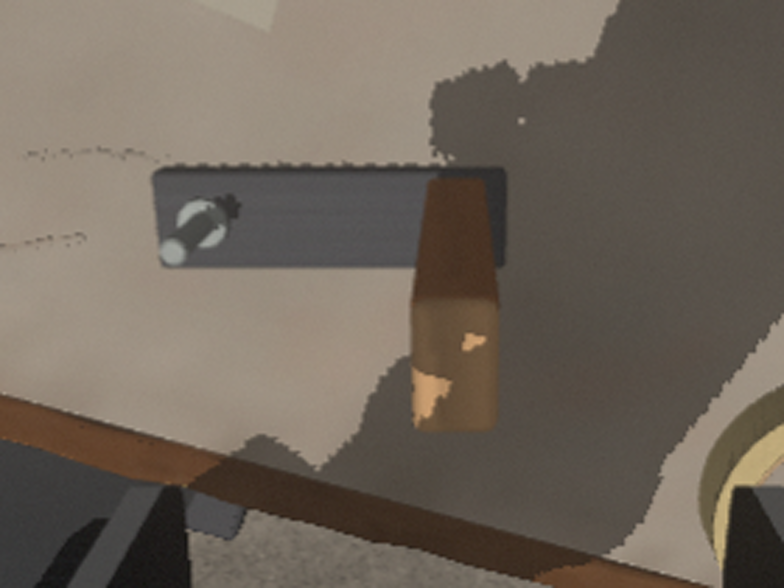

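The crop shows the knockout's foot edge level and the post centred between the fingers, with its top centre at about (282,230) in the full frame. Descending and gripping.

{"op": "carry_out", "data": {
  "motion": [
    {"grip":1.0,"travel":[0.0,0.2,-3.5],"turn":0.0},
    {"grip":1.0,"travel":[0.0,0.0,-3.5],"turn":0.0},
    {"grip":1.0,"travel":[0.0,0.0,-2.4],"turn":0.0},
    {"grip":-1.0,"travel":[0.0,0.0,0.0],"turn":0.0},
    {"grip":-1.0,"travel":[0.0,0.0,0.0],"turn":0.0}
  ],
  "force": 60
}}

```text
time_s: 3.78
tool_pos: [466.2, -265.8, 175.0]
ee_rot: [-0.0, 0.989, 0.151, -0.001]
wrist_force: [0.4, 1.0, 1.3]
gripper_width: 63.7
grasp_force: 0.0
```

{"op": "carry_out", "data": {
  "motion": [
    {"grip":-1.0,"travel":[0.0,0.0,0.0],"turn":0.0},
    {"grip":-1.0,"travel":[0.0,0.0,0.0],"turn":0.0},
    {"grip":-1.0,"travel":[0.0,0.0,0.0],"turn":0.0},
    {"grip":-1.0,"travel":[0.0,0.0,0.0],"turn":0.0},
    {"grip":-1.0,"travel":[0.0,0.0,0.0],"turn":0.0}
  ],
  "force": 120
}}

```text
time_s: 4.2
tool_pos: [467.0, -266.1, 176.3]
ee_rot: [0.001, 0.989, 0.151, 0.001]
wrist_force: [-0.1, -0.8, 11.6]
gripper_width: 18.8
grasp_force: 117.2
```

{"op": "carry_out", "data": {
  "motion": [
    {"grip":-1.0,"travel":[0.0,0.0,2.0],"turn":0.0},
    {"grip":-1.0,"travel":[2.0,0.5,3.0],"turn":-0.05},
    {"grip":-1.0,"travel":[2.5,0.8,3.0],"turn":-0.05},
    {"grip":-1.0,"travel":[2.5,0.8,2.8],"turn":-0.05},
    {"grip":-1.0,"travel":[2.5,0.8,1.6],"turn":-0.04}
  ],
  "force": 120
}}

```text
time_s: 4.62
tool_pos: [562.8, -236.4, 302.9]
ee_rot: [0.001, 0.998, 0.055, 0.002]
wrist_force: [0.5, -0.7, -3.1]
gripper_width: 18.5
grasp_force: 118.2
```

{"op": "carry_out", "data": {
  "motion": [
    {"grip":-1.0,"travel":[2.5,0.7,0.0],"turn":0.0},
    {"grip":-1.0,"travel":[1.6,0.3,0.0],"turn":0.0},
    {"grip":-1.0,"travel":[0.0,0.0,0.0],"turn":0.0},
    {"grip":-1.0,"travel":[0.0,0.0,0.0],"turn":0.0},
    {"grip":-1.0,"travel":[0.0,0.0,0.0],"turn":0.0}
  ],
  "force": 120
}}

```text
time_s: 5.03
tool_pos: [601.7, -226.8, 298.7]
ee_rot: [-0.0, 0.998, 0.056, -0.0]
wrist_force: [-0.0, -0.1, -3.7]
gripper_width: 19.0
grasp_force: 118.2
```

```bash
python3 - <<'E'
from h import *
np.set_printoptions(precision=2,suppress=True)
s=ctrl.state(); q=s['ee_rot'];print(s['time_s'],s['tool_pos'],q,2*np.arctan2(q[2],q[1])+np.pi/2,s['wrist_force'],s['ft_torque'])
p=cam('wrist'); cv2.imwrite('pics/w4.png',p['frame'])
z0=s['tool_pos'][2]-175
for k,z in dict(nest=0,nest_mouth=96,nest_under=60,disc_center=81,knockout_tip=50+z0,knockout_post=120+z0).items():
    for d in ctrl.spot_point(p,k)[:2]: print(k,round(d['conf'],2),np.array(d['pixel']),at(p,d['pixel'],z))
o=ctrl.outline_of(p,'disc_center')
for d in o[:2]:
  m=d['pixels'].astype(np.uint8); c=max(cv2.findContours(m,0,2)[0],key=cv2.contourArea)
  w=np.array([at(p,x[0],94)[:2] for x in c.astype(float)],np.float32); print('disc',d['conf'],d['bbox'],cv2.fitEllipse(w))
o=ctrl.outline_of(p,'nest')[0]; print(o['bbox'],o['conf'])
E
```

```text
5.0333 [ 601.67 -226.8   298.68] [-0.    1.    0.06 -0.  ] 1.6832855455413311 [-0.03 -0.08 -3.69] [-0.11  0.01  0.03]
nest 0.71 [127.8 170.3] [581.27 -54.51   0.  ]
disc_center 0.86 [ 88.  187.8] [583.9  -54.11  81.  ]
disc_center 0.69 [246.2  63.7] [ 701.17 -186.44   81.  ]
knockout_tip 0.71 [140.9 232.4] [ 590.22 -137.71  173.68]
knockout_post 0.56 [279.7 297.1] [ 599.72 -225.5   243.68]
knockout_post 0.32 [128.1 301.2] [ 590.1  -159.6   243.68]
disc 0.66 [49.6, 159.2, 63.8, 65.3] ((583.8847045898438, -55.58794021606445), (54.207275390625, 54.44609832763672), 53.10187530517578)
disc 0.63 [210.1, 32.8, 59.2, 62.0] ((700.3245849609375, -183.79541015625), (43.027793884277344, 43.975894927978516), 124.70433044433594)
[7.2, 105.1, 166.6, 142.2] 0.94
```

View pics/w4.png

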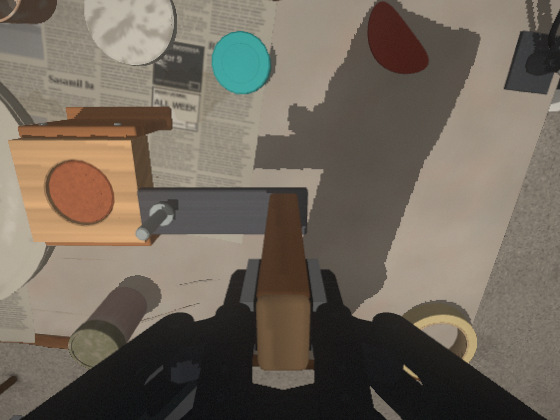

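The picture shows the knockout held level and parallel to the nest. Its pin tip is at (141,232) and the disc at (80,192), with the nest's front edge level at row 243. The nest centre is about (584,-55), so the pin sits 3 mm off the tunnel's mid-plane. I'll lower it until the foot clears the table by 4 mm.

{"op": "carry_out", "data": {
  "motion": [
    {"grip":-1.0,"travel":[0.3,0.0,-4.0],"turn":0.0},
    {"grip":-1.0,"travel":[0.0,0.0,-4.0],"turn":0.0},
    {"grip":-1.0,"travel":[0.0,0.0,-3.0],"turn":0.0},
    {"grip":-1.0,"travel":[0.0,0.0,-0.9],"turn":0.0},
    {"grip":-1.0,"travel":[0.0,0.0,0.0],"turn":0.0}
  ],
  "force": 120
}}

```text
time_s: 5.9
tool_pos: [605.1, -226.5, 178.7]
ee_rot: [-0.0, 0.998, 0.056, -0.001]
wrist_force: [0.4, 0.1, -2.5]
gripper_width: 18.8
grasp_force: 118.5
```

```bash
python3 - <<'E'
from h import *
np.set_printoptions(precision=2,suppress=True)
s=ctrl.state(); q=s['ee_rot'];print(s['time_s'],s['tool_pos'],2*np.arctan2(q[2],q[1])+np.pi/2,s['wrist_force'],s['ft_torque'])
p=cam('scene'); o=p['frame'][120:260,240:420]; cv2.imwrite('pics/s5.png',cv2.resize(o,None,fx=4.2,fy=4.2,interpolation=2))
E
```

```text
5.9 [ 605.06 -226.55  178.73] 1.683531605731564 [ 0.37  0.08 -2.5 ] [-0.1  -0.09  0.01]
```

View pics/s5.png

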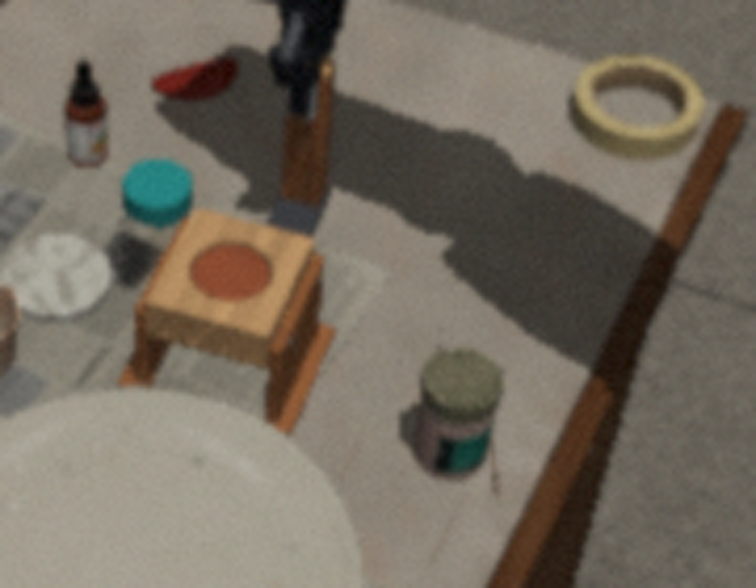

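The scene view shows the knockout in line with the tunnel's -y mouth and its foot just outside. The far mouth is open, and the jar and dropper stand clear. Sliding in now.

{"op": "carry_out", "data": {
  "motion": [
    {"grip":-1.0,"travel":[-0.35,2.5,0.0],"turn":0.0},
    {"grip":-1.0,"travel":[-0.35,2.5,0.0],"turn":0.0},
    {"grip":-1.0,"travel":[-0.35,2.43,0.0],"turn":0.0},
    {"grip":-1.0,"travel":[0.0,0.0,0.0],"turn":0.0},
    {"grip":-1.0,"travel":[0.0,0.0,0.0],"turn":0.0}
  ],
  "force": 120
}}

```text
time_s: 6.37
tool_pos: [595.5, -150.8, 181.3]
ee_rot: [-0.0, 0.998, 0.058, 0.001]
wrist_force: [-0.8, -1.4, -3.8]
gripper_width: 19.0
grasp_force: 119.0
```

{"op": "carry_out", "data": {
  "motion": [
    {"grip":-1.0,"travel":[0.0,0.0,0.3],"turn":0.0},
    {"grip":-1.0,"travel":[0.0,0.0,0.0],"turn":0.0},
    {"grip":-1.0,"travel":[0.0,0.0,0.1],"turn":0.0},
    {"grip":-1.0,"travel":[0.0,0.0,0.0],"turn":0.0},
    {"grip":-1.0,"travel":[0.0,0.0,0.0],"turn":0.0}
  ],
  "force": 120
}}

```text
time_s: 6.78
tool_pos: [594.8, -152.8, 184.0]
ee_rot: [0.0, 0.998, 0.056, 0.0]
wrist_force: [0.9, -0.5, -2.9]
gripper_width: 18.5
grasp_force: 119.0
```

{"op": "carry_out", "data": {
  "motion": [
    {"grip":-1.0,"travel":[0.0,0.0,0.1],"turn":0.0},
    {"grip":-1.0,"travel":[0.0,0.0,0.0],"turn":0.0}
  ],
  "force": 120
}}

```text
time_s: 6.95
tool_pos: [594.8, -152.4, 185.0]
ee_rot: [-0.0, 0.998, 0.056, -0.0]
wrist_force: [0.1, -0.6, -3.2]
gripper_width: 18.6
grasp_force: 119.0
```

{"op": "carry_out", "data": {
  "motion": [
    {"grip":-1.0,"travel":[0.0,0.0,0.1],"turn":0.0},
    {"grip":-1.0,"travel":[0.0,0.0,0.0],"turn":0.0}
  ],
  "force": 120
}}

```text
time_s: 7.12
tool_pos: [594.7, -152.2, 185.8]
ee_rot: [-0.0, 0.998, 0.056, -0.0]
wrist_force: [0.0, -0.4, -5.3]
gripper_width: 18.6
grasp_force: 118.7
```

{"op": "carry_out", "data": {
  "motion": [
    {"grip":-1.0,"travel":[0.0,0.0,0.06],"turn":0.0},
    {"grip":-1.0,"travel":[0.0,0.0,0.0],"turn":0.0},
    {"grip":-1.0,"travel":[0.0,0.0,0.0],"turn":0.0}
  ],
  "force": 120
}}

```text
time_s: 7.37
tool_pos: [594.6, -152.1, 186.1]
ee_rot: [-0.0, 0.998, 0.056, -0.0]
wrist_force: [0.7, 1.8, -11.4]
gripper_width: 19.0
grasp_force: 118.0
```

The floor's underside is felt at a TCP height of about 185.8. I'll poke gently round the 8 mm ring, with every call backing off before it moves sideways.

{"op": "carry_out", "data": {
  "motion": [
    {"grip":-1.0,"travel":[0.0,0.0,-0.25],"turn":0.0},
    {"grip":-1.0,"travel":[0.35,0.08,0.0],"turn":0.0},
    {"grip":-1.0,"travel":[0.0,0.0,0.15],"turn":0.0},
    {"grip":-1.0,"travel":[0.0,0.0,0.1],"turn":0.0},
    {"grip":-1.0,"travel":[0.0,0.0,0.0],"turn":0.0}
  ],
  "force": 120
}}

```text
time_s: 7.78
tool_pos: [598.3, -151.2, 186.3]
ee_rot: [-0.0, 0.998, 0.056, -0.0]
wrist_force: [2.5, 2.3, -13.3]
gripper_width: 18.7
grasp_force: 118.0
```

{"op": "carry_out", "data": {
  "motion": [
    {"grip":-1.0,"travel":[0.0,0.0,-0.25],"turn":0.0},
    {"grip":-1.0,"travel":[0.28,0.22,0.0],"turn":0.0},
    {"grip":-1.0,"travel":[0.0,0.0,0.15],"turn":0.0},
    {"grip":-1.0,"travel":[0.0,0.0,0.1],"turn":0.0},
    {"grip":-1.0,"travel":[0.0,0.0,0.0],"turn":0.0}
  ],
  "force": 120
}}

```text
time_s: 8.2
tool_pos: [601.0, -148.8, 186.3]
ee_rot: [-0.0, 0.998, 0.057, -0.0]
wrist_force: [1.4, 3.0, -12.2]
gripper_width: 18.8
grasp_force: 118.0
```

{"op": "carry_out", "data": {
  "motion": [
    {"grip":-1.0,"travel":[0.0,0.0,-0.25],"turn":0.0},
    {"grip":-1.0,"travel":[0.15,0.32,0.0],"turn":0.0},
    {"grip":-1.0,"travel":[0.0,0.0,0.15],"turn":0.0},
    {"grip":-1.0,"travel":[0.0,0.0,0.1],"turn":0.0},
    {"grip":-1.0,"travel":[0.0,0.0,0.0],"turn":0.0}
  ],
  "force": 120
}}

```text
time_s: 8.62
tool_pos: [602.5, -145.6, 186.2]
ee_rot: [-0.0, 0.998, 0.057, -0.0]
wrist_force: [1.6, 3.6, -13.0]
gripper_width: 18.2
grasp_force: 118.1
```

{"op": "carry_out", "data": {
  "motion": [
    {"grip":-1.0,"travel":[0.0,0.0,-0.25],"turn":0.0},
    {"grip":-1.0,"travel":[0.0,0.36,0.0],"turn":0.0},
    {"grip":-1.0,"travel":[0.0,0.0,0.15],"turn":0.0},
    {"grip":-1.0,"travel":[0.0,0.0,0.1],"turn":0.0},
    {"grip":-1.0,"travel":[0.0,0.0,0.0],"turn":0.0}
  ],
  "force": 120
}}

```text
time_s: 9.03
tool_pos: [602.4, -142.1, 186.3]
ee_rot: [-0.0, 0.998, 0.057, -0.0]
wrist_force: [0.3, 3.9, -11.8]
gripper_width: 18.6
grasp_force: 118.3
```

{"op": "carry_out", "data": {
  "motion": [
    {"grip":-1.0,"travel":[0.0,0.0,-0.25],"turn":0.0},
    {"grip":-1.0,"travel":[-0.15,0.32,0.0],"turn":0.0},
    {"grip":-1.0,"travel":[0.0,0.0,0.15],"turn":0.0},
    {"grip":-1.0,"travel":[0.0,0.0,0.1],"turn":0.0},
    {"grip":-1.0,"travel":[0.0,0.0,0.0],"turn":0.0}
  ],
  "force": 120
}}

```text
time_s: 9.45
tool_pos: [601.4, -139.4, 187.1]
ee_rot: [0.0, 0.998, 0.056, 0.0]
wrist_force: [-0.5, 0.4, -4.1]
gripper_width: 18.5
grasp_force: 119.4
```

{"op": "carry_out", "data": {
  "motion": [
    {"grip":-1.0,"travel":[0.0,0.0,-0.25],"turn":0.0},
    {"grip":-1.0,"travel":[-0.28,0.22,0.0],"turn":0.0},
    {"grip":-1.0,"travel":[0.0,0.0,0.15],"turn":0.0},
    {"grip":-1.0,"travel":[0.0,0.0,0.1],"turn":0.0},
    {"grip":-1.0,"travel":[0.0,0.0,0.0],"turn":0.0}
  ],
  "force": 120
}}

```text
time_s: 9.87
tool_pos: [597.9, -136.8, 186.2]
ee_rot: [-0.0, 0.998, 0.057, -0.001]
wrist_force: [-0.7, 2.7, -9.0]
gripper_width: 18.8
grasp_force: 118.6
```

{"op": "carry_out", "data": {
  "motion": [
    {"grip":-1.0,"travel":[0.0,0.0,-0.25],"turn":0.0},
    {"grip":-1.0,"travel":[-0.35,0.08,0.0],"turn":0.0},
    {"grip":-1.0,"travel":[0.0,0.0,0.15],"turn":0.0},
    {"grip":-1.0,"travel":[0.0,0.0,0.1],"turn":0.0},
    {"grip":-1.0,"travel":[0.0,0.0,0.0],"turn":0.0}
  ],
  "force": 120
}}

```text
time_s: 10.28
tool_pos: [594.4, -136.1, 186.2]
ee_rot: [-0.0, 0.998, 0.056, -0.0]
wrist_force: [-0.8, 1.4, -11.7]
gripper_width: 18.8
grasp_force: 118.3
```

The hole is at the fifth poke: the force stayed at the bare weight and the tool rose to 187.1. Going back there and feeling up.

{"op": "carry_out", "data": {
  "motion": [
    {"grip":-1.0,"travel":[0.0,0.0,-0.25],"turn":0.0},
    {"grip":-1.0,"travel":[0.63,-0.3,0.0],"turn":0.0},
    {"grip":-1.0,"travel":[0.0,0.0,0.25],"turn":0.0},
    {"grip":-1.0,"travel":[0.0,0.0,0.1],"turn":0.0},
    {"grip":-1.0,"travel":[0.0,0.0,0.0],"turn":0.0}
  ],
  "force": 120
}}

```text
time_s: 10.7
tool_pos: [601.6, -139.4, 188.0]
ee_rot: [0.0, 0.998, 0.056, 0.0]
wrist_force: [0.4, 0.5, -3.1]
gripper_width: 18.7
grasp_force: 119.4
```

{"op": "carry_out", "data": {
  "motion": [
    {"grip":-1.0,"travel":[0.0,0.0,0.1],"turn":0.0},
    {"grip":-1.0,"travel":[0.0,0.0,0.1],"turn":0.0},
    {"grip":-1.0,"travel":[0.0,0.0,0.0],"turn":0.0}
  ],
  "force": 120
}}

```text
time_s: 10.95
tool_pos: [601.2, -139.3, 189.8]
ee_rot: [0.0, 0.998, 0.056, 0.0]
wrist_force: [-0.4, -0.0, -3.5]
gripper_width: 18.6
grasp_force: 119.4
```

{"op": "carry_out", "data": {
  "motion": [
    {"grip":-1.0,"travel":[0.0,0.0,0.15],"turn":0.0},
    {"grip":-1.0,"travel":[0.0,0.0,0.15],"turn":0.0},
    {"grip":-1.0,"travel":[0.0,0.0,0.0],"turn":0.0}
  ],
  "force": 120
}}

```text
time_s: 11.2
tool_pos: [601.2, -139.3, 192.9]
ee_rot: [0.0, 0.998, 0.056, 0.0]
wrist_force: [-0.6, 0.1, -2.5]
gripper_width: 18.3
grasp_force: 119.4
```

{"op": "carry_out", "data": {
  "motion": [
    {"grip":-1.0,"travel":[0.0,0.0,0.1],"turn":0.0},
    {"grip":-1.0,"travel":[0.0,0.0,0.1],"turn":0.0},
    {"grip":-1.0,"travel":[0.0,0.0,0.0],"turn":0.0}
  ],
  "force": 120
}}

```text
time_s: 11.45
tool_pos: [601.0, -139.2, 194.4]
ee_rot: [-0.0, 0.998, 0.056, -0.0]
wrist_force: [-0.5, -0.4, -5.5]
gripper_width: 18.6
grasp_force: 119.2
```

{"op": "carry_out", "data": {
  "motion": [
    {"grip":-1.0,"travel":[0.0,0.0,0.1],"turn":0.0},
    {"grip":-1.0,"travel":[0.0,0.0,0.1],"turn":0.0},
    {"grip":-1.0,"travel":[0.0,0.0,0.0],"turn":0.0}
  ],
  "force": 120
}}

```text
time_s: 11.7
tool_pos: [601.0, -139.2, 196.4]
ee_rot: [-0.0, 0.998, 0.056, -0.0]
wrist_force: [-0.7, 1.1, -6.8]
gripper_width: 18.5
grasp_force: 119.0
```

{"op": "carry_out", "data": {
  "motion": [
    {"grip":-1.0,"travel":[0.0,0.0,0.1],"turn":0.0},
    {"grip":-1.0,"travel":[0.0,0.0,0.15],"turn":0.0},
    {"grip":-1.0,"travel":[0.0,0.0,0.15],"turn":0.0},
    {"grip":-1.0,"travel":[0.0,0.0,0.0],"turn":0.0}
  ],
  "force": 120
}}

```text
time_s: 12.03
tool_pos: [601.3, -139.3, 200.9]
ee_rot: [0.0, 0.998, 0.056, 0.0]
wrist_force: [0.8, -0.5, -4.5]
gripper_width: 19.2
grasp_force: 119.2
```

{"op": "carry_out", "data": {
  "motion": [
    {"grip":-1.0,"travel":[0.0,0.0,0.1],"turn":0.0},
    {"grip":-1.0,"travel":[0.0,0.0,0.15],"turn":0.0},
    {"grip":-1.0,"travel":[0.0,0.0,0.15],"turn":0.0},
    {"grip":-1.0,"travel":[0.0,0.0,0.0],"turn":0.0}
  ],
  "force": 120
}}

```text
time_s: 12.37
tool_pos: [601.5, -139.4, 205.2]
ee_rot: [0.0, 0.998, 0.056, 0.001]
wrist_force: [-0.3, 0.4, -2.3]
gripper_width: 18.5
grasp_force: 119.5
```

```bash
python3 - <<'E'
from h import *
np.set_printoptions(precision=2,suppress=True)
s=ctrl.state(); print(s['time_s'],s['tool_pos'],s['wrist_force'],s['ft_torque'])
p=cam('scene'); a=cv2.resize(p['frame'][125:235,255:375],None,fx=4,fy=4,interpolation=2)
q=cam('wrist'); b=cv2.resize(q['frame'],None,fx=.62,fy=.62)
f=np.zeros((440,840,3),np.uint8); f[:,:480]=a; f[:b.shape[0],480:480+b.shape[1]]=b[:,:360]; cv2.imwrite('pics/s6.png',f[:,:800])
print([ (d['conf'],d['pixel'],at(p,d['pixel'],95)) for d in ctrl.spot_point(p,'disc_center')])
E
```

```text
12.3667 [ 601.52 -139.4   205.22] [-0.33  0.38 -2.34] [-0.11 -0.08 -0.05]
[(0.82, [275.8, 166.9], array([665.92, -94.26,  95.  ])), (0.81, [294.5, 185.4], array([581.21, -50.45,  95.  ])), (0.72, [347.5, 226.9], array([385.55,  23.4 ,  95.  ]))]
```

View pics/s6.png

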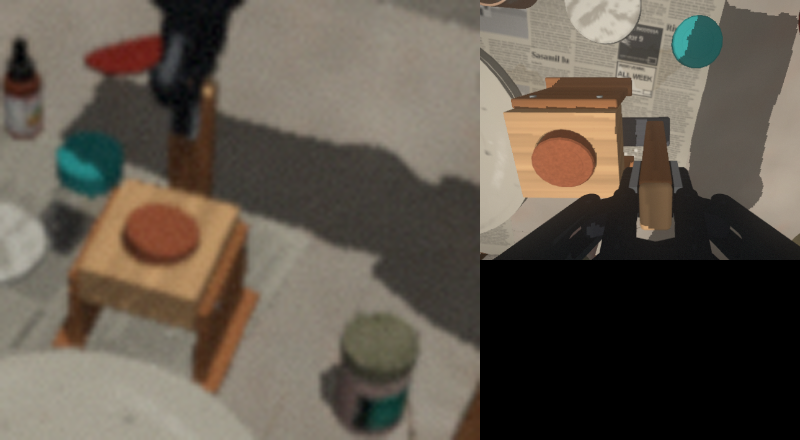

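The pictures show the disc risen and standing proud at (160,232) in the left crop, with the knockout upright. Continuing up to about 20 mm of lift.

{"op": "carry_out", "data": {
  "motion": [
    {"grip":-1.0,"travel":[0.0,0.0,0.1],"turn":0.0},
    {"grip":-1.0,"travel":[0.0,0.0,0.15],"turn":0.0},
    {"grip":-1.0,"travel":[0.0,0.0,0.1],"turn":0.0},
    {"grip":-1.0,"travel":[0.0,0.0,0.0],"turn":0.0}
  ],
  "force": 120
}}

```text
time_s: 12.85
tool_pos: [601.2, -139.2, 208.2]
ee_rot: [-0.0, 0.998, 0.056, 0.0]
wrist_force: [-0.5, 0.2, -4.0]
gripper_width: 18.9
grasp_force: 119.2
```

{"op": "carry_out", "data": {
  "motion": [
    {"grip":-1.0,"travel":[0.0,0.0,0.1],"turn":0.0},
    {"grip":-1.0,"travel":[0.0,0.0,0.15],"turn":0.0},
    {"grip":-1.0,"travel":[0.0,0.0,0.1],"turn":0.0},
    {"grip":-1.0,"travel":[0.0,0.0,0.0],"turn":0.0}
  ],
  "force": 120
}}

```text
time_s: 13.18
tool_pos: [601.2, -139.3, 211.8]
ee_rot: [0.0, 0.998, 0.056, 0.0]
wrist_force: [-0.3, 0.4, -3.4]
gripper_width: 18.7
grasp_force: 119.4
```

{"op": "carry_out", "data": {
  "motion": [
    {"grip":-1.0,"travel":[0.0,0.0,0.1],"turn":0.0},
    {"grip":-1.0,"travel":[0.0,0.0,0.1],"turn":0.0},
    {"grip":-1.0,"travel":[0.0,0.0,0.0],"turn":0.0},
    {"grip":-1.0,"travel":[0.0,0.0,0.0],"turn":0.0}
  ],
  "force": 120
}}

```text
time_s: 13.52
tool_pos: [601.1, -139.3, 213.6]
ee_rot: [0.0, 0.998, 0.056, 0.0]
wrist_force: [-0.1, -0.1, -4.2]
gripper_width: 18.7
grasp_force: 119.4
```

```bash
python3 - <<'E'
from h import *
np.set_printoptions(precision=2,suppress=True)
s=ctrl.state(); print(s['tool_pos'],s['wrist_force'],s['ft_torque'])
p=cam('wrist'); f=p['frame']; np.save('w7.npy',f)
o=ctrl.outline_of(p,'disc_center')
print([(d['conf'],d['bbox']) for d in o])
print([(d['conf'],d['pixel'],at(p,d['pixel'],100)) for d in ctrl.spot_point(p,'disc_center')])
q=cam('scene'); a=cv2.resize(q['frame'][140:220,260:340],None,fx=5,fy=5,interpolation=2)
b=cv2.resize(f[100:340,0:240],None,fx=1.66,fy=1.66)[:398,:398]
g=np.zeros((400,800,3),np.uint8); g[:,:400]=a; g[:398,400:798]=b; cv2.imwrite('pics/s7.png',g)
for z in (106,108,110,112,114,116):  # predicted top circle height bounds
    c=proj(p,[[584+28*np.cos(t),-55+28*np.sin(t),z] for t in np.linspace(0,6.28,40)]); print(z,c.min(0),c.max(0))
E
```

```text
[ 601.11 -139.33  213.56] [-0.1  -0.14 -4.16] [-0.16 -0.02  0.01]
[(0.91, [309.4, 27.7, 77.8, 78.2]), (0.63, [87.2, 201.4, 104.3, 99.9]), (0.23, [47.5, 121.8, 201.9, 188.8])]
[(0.65, [145.5, 250.3], array([583.67, -57.38, 100.  ])), (0.58, [345.3, 69.2], array([ 697.8 , -160.34,  100.  ]))]
106 [ 89.63 209.17] [185.06 294.75]
108 [ 87.77 210.36] [184.13 296.62]
110 [ 85.88 211.58] [183.19 298.52]
112 [ 83.95 212.82] [182.23 300.45]
114 [ 81.99 214.09] [181.25 302.42]
116 [ 79.98 215.38] [180.25 304.43]
```

View pics/s7.png

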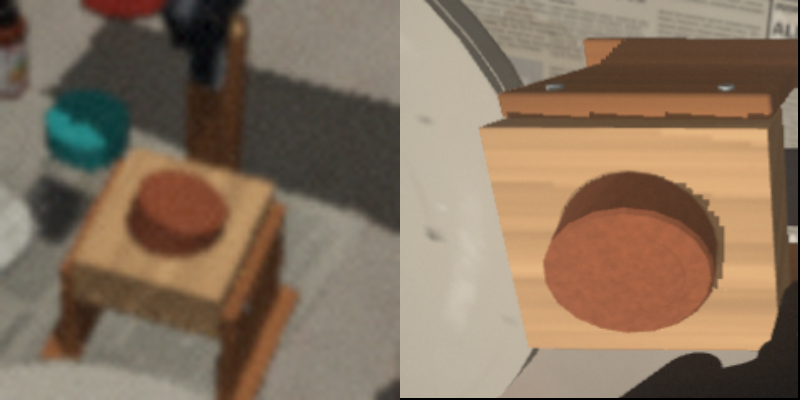

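The views show the disc standing well proud and leaning a little, higher on the pin side. I'll push 2 mm more so the plungers snap in all round, hold, and then withdraw.

{"op": "carry_out", "data": {
  "motion": [
    {"grip":-1.0,"travel":[0.0,0.0,0.1],"turn":0.0},
    {"grip":-1.0,"travel":[0.0,0.0,0.1],"turn":0.0},
    {"grip":-1.0,"travel":[0.0,0.0,0.0],"turn":0.0},
    {"grip":-1.0,"travel":[0.0,0.0,0.0],"turn":0.0}
  ],
  "force": 120
}}

```text
time_s: 14.05
tool_pos: [601.2, -139.3, 215.6]
ee_rot: [-0.0, 0.998, 0.056, 0.0]
wrist_force: [-0.3, 0.9, -4.5]
gripper_width: 18.8
grasp_force: 119.4
```

{"op": "carry_out", "data": {
  "motion": [
    {"grip":-1.0,"travel":[0.0,0.0,-0.2],"turn":0.0},
    {"grip":-1.0,"travel":[0.0,0.0,-0.4],"turn":0.0},
    {"grip":-1.0,"travel":[0.0,0.0,-0.4],"turn":0.0},
    {"grip":-1.0,"travel":[0.0,0.0,0.0],"turn":0.0},
    {"grip":-1.0,"travel":[0.0,0.0,0.0],"turn":0.0}
  ],
  "force": 120
}}

```text
time_s: 14.47
tool_pos: [600.9, -139.3, 205.0]
ee_rot: [-0.0, 0.998, 0.056, -0.0]
wrist_force: [0.3, -1.3, -3.3]
gripper_width: 18.8
grasp_force: 119.5
```

```bash
python3 - <<'E'
from h import *
np.set_printoptions(precision=2,suppress=True)
s=ctrl.state(); print(s['time_s'],s['tool_pos'],s['wrist_force'],s['ft_torque'])
p=cam('wrist')
print([(d['conf'],d['bbox']) for d in ctrl.outline_of(p,'disc_center')])
hsv=cv2.cvtColor(p['frame'],cv2.COLOR_BGR2HSV); 
m=(hsv[...,0]<9)&(hsv[...,1]>110)&(hsv[...,2]>120); m[:,280:]=0
c=max(cv2.findContours(cv2.morphologyEx(m.astype(np.uint8),2,np.ones((5,5))),0,2)[0],key=cv2.contourArea); print('top face px',cv2.boundingRect(c),cv2.fitEllipse(c))
for z in (90,94,100,106,108,110,112,116):
    k=proj(p,[[584+28*np.cos(t),-55+28*np.sin(t),z] for t in np.linspace(0,6.28,40)]); print(z,k.min(0),np.ptp(k,0))
E
```

```text
14.4667 [ 600.95 -139.27  205.02] [ 0.27 -1.34 -3.33] [-0.16 -0.02  0.01]
[(0.98, [77.6, 206.7, 112.3, 101.2]), (0.6, [308.6, 23.4, 82.1, 84.3])]Traceback (most recent call last):
  File "<stdin>", line 8, in <module>
ValueError: max() iterable argument is empty
```

```bash
python3 - <<'E'
from h import *
np.set_printoptions(precision=2,suppress=True)
p=cam('wrist')
o=ctrl.outline_of(p,'disc_center')[0]; m=o['pixels']; print(o['bbox'])
print(p['frame'][255,120:160:10],p['frame'][290,130],p['frame'][215,140])
for z in (84,94,100,106,108,110,112,116):
    k=proj(p,[[584+28*np.cos(t),-55+28*np.sin(t),z] for t in np.linspace(0,6.28,40)]); print(z,k.min(0),k.max(0))
E
```

```text
[307.3, 21.6, 80.2, 88.1]
[[ 64  94 162]
 [ 71 103 175]
 [ 71 103 174]
 [ 67  99 168]] [ 66  98 167] [39 57 92]
84 [101.78 201.61] [191.18 282.74]
94 [ 93.33 207.03] [186.96 291.29]
100 [ 87.87 210.55] [184.23 296.79]
106 [ 82.09 214.28] [181.34 302.6 ]
108 [ 80.08 215.57] [180.35 304.61]
110 [ 78.04 216.9 ] [179.33 306.66]
112 [ 75.95 218.25] [178.29 308.75]
116 [ 71.66 221.04] [176.14 313.04]
```

The disc's edges fit a top face at about z = 110 with the pin already 5 mm below it, so it is held about 14 mm proud. Lowering out of the hole and withdrawing.

{"op": "carry_out", "data": {
  "motion": [
    {"grip":-1.0,"travel":[0.0,0.0,-0.8],"turn":0.0},
    {"grip":-1.0,"travel":[0.0,0.0,-0.8],"turn":0.0},
    {"grip":-1.0,"travel":[0.0,0.0,-0.8],"turn":0.0},
    {"grip":-1.0,"travel":[0.0,0.0,0.0],"turn":0.0},
    {"grip":-1.0,"travel":[0.0,0.0,0.0],"turn":0.0}
  ],
  "force": 120
}}

```text
time_s: 15.08
tool_pos: [600.7, -139.2, 180.5]
ee_rot: [-0.0, 0.998, 0.056, -0.001]
wrist_force: [-0.8, -0.4, -2.6]
gripper_width: 18.9
grasp_force: 119.5
```

{"op": "carry_out", "data": {
  "motion": [
    {"grip":-1.0,"travel":[0.2,-2.0,0.0],"turn":0.0},
    {"grip":-1.0,"travel":[0.35,-3.0,0.0],"turn":0.0},
    {"grip":-1.0,"travel":[0.35,-3.0,0.0],"turn":0.0},
    {"grip":-1.0,"travel":[0.2,-2.0,0.0],"turn":0.0},
    {"grip":-1.0,"travel":[0.0,0.0,0.0],"turn":0.0}
  ],
  "force": 120
}}

```text
time_s: 15.5
tool_pos: [611.7, -244.9, 181.7]
ee_rot: [0.001, 0.999, 0.054, 0.0]
wrist_force: [-0.8, 0.3, -4.1]
gripper_width: 18.7
grasp_force: 119.6
```

{"op": "carry_out", "data": {
  "motion": [
    {"grip":-1.0,"travel":[0.0,0.0,-0.25],"turn":0.0},
    {"grip":-1.0,"travel":[0.0,0.0,-0.1],"turn":0.0},
    {"grip":-1.0,"travel":[0.0,0.0,-0.05],"turn":0.0},
    {"grip":-1.0,"travel":[0.0,0.0,0.0],"turn":0.0}
  ],
  "force": 120
}}

```text
time_s: 15.83
tool_pos: [612.2, -238.1, 177.4]
ee_rot: [-0.0, 0.998, 0.057, -0.0]
wrist_force: [-0.7, 0.5, -4.6]
gripper_width: 18.4
grasp_force: 119.5
```

{"op": "carry_out", "data": {
  "motion": [
    {"grip":-1.0,"travel":[0.0,0.0,-0.05],"turn":0.0},
    {"grip":-1.0,"travel":[0.0,0.0,0.0],"turn":0.0},
    {"grip":-1.0,"travel":[0.0,0.0,0.0],"turn":0.0}
  ],
  "force": 120
}}

```text
time_s: 16.08
tool_pos: [612.2, -238.9, 177.1]
ee_rot: [-0.0, 0.998, 0.057, 0.0]
wrist_force: [1.0, 0.2, -2.5]
gripper_width: 18.7
grasp_force: 119.5
```

{"op": "carry_out", "data": {
  "motion": [
    {"grip":-1.0,"travel":[0.0,0.0,-0.05],"turn":0.0},
    {"grip":-1.0,"travel":[0.0,0.0,0.0],"turn":0.0},
    {"grip":-1.0,"travel":[0.0,0.0,0.0],"turn":0.0}
  ],
  "force": 120
}}

```text
time_s: 16.33
tool_pos: [612.2, -239.3, 176.5]
ee_rot: [-0.0, 0.998, 0.056, 0.0]
wrist_force: [-0.5, -0.1, -3.4]
gripper_width: 18.4
grasp_force: 119.5
```

{"op": "carry_out", "data": {
  "motion": [
    {"grip":-1.0,"travel":[0.0,0.0,-0.07],"turn":0.0},
    {"grip":-1.0,"travel":[0.0,0.0,0.0],"turn":0.0},
    {"grip":-1.0,"travel":[0.0,0.0,0.0],"turn":0.0}
  ],
  "force": 120
}}

```text
time_s: 16.58
tool_pos: [612.3, -239.3, 176.4]
ee_rot: [0.0, 0.998, 0.056, 0.0]
wrist_force: [-2.4, 0.4, 6.0]
gripper_width: 18.5
grasp_force: 121.0
```

{"op": "carry_out", "data": {
  "motion": [
    {"grip":-1.0,"travel":[0.0,0.0,-0.06],"turn":0.0},
    {"grip":-1.0,"travel":[0.0,0.0,0.0],"turn":0.0},
    {"grip":-1.0,"travel":[0.0,0.0,0.0],"turn":0.0}
  ],
  "force": 120
}}

```text
time_s: 16.83
tool_pos: [612.5, -239.3, 176.4]
ee_rot: [0.0, 0.998, 0.056, 0.001]
wrist_force: [-4.6, 2.2, 13.5]
gripper_width: 18.8
grasp_force: 122.2
```

The knockout is resting on the table. Releasing it and rising.

{"op": "carry_out", "data": {
  "motion": [
    {"grip":1.0,"travel":[0.0,0.0,0.0],"turn":0.0},
    {"grip":1.0,"travel":[0.0,0.0,0.0],"turn":0.0},
    {"grip":1.0,"travel":[0.0,0.0,0.0],"turn":0.0},
    {"grip":1.0,"travel":[0.0,0.0,0.0],"turn":0.0},
    {"grip":1.0,"travel":[0.0,0.0,0.0],"turn":0.0}
  ],
  "force": 60
}}

```text
time_s: 17.25
tool_pos: [612.1, -239.3, 175.1]
ee_rot: [-0.0, 0.998, 0.056, -0.0]
wrist_force: [0.2, 0.1, 0.6]
gripper_width: 77.8
grasp_force: 0.0
```

{"op": "carry_out", "data": {
  "motion": [
    {"grip":1.0,"travel":[0.0,0.0,1.5],"turn":0.0},
    {"grip":1.0,"travel":[0.0,0.0,4.0],"turn":0.0},
    {"grip":1.0,"travel":[0.0,0.0,4.0],"turn":0.0},
    {"grip":1.0,"travel":[-0.8,3.0,2.5],"turn":0.0},
    {"grip":1.0,"travel":[-0.5,4.0,0.0],"turn":0.0}
  ]
}}

```text
time_s: 17.67
tool_pos: [600.2, -172.5, 300.9]
ee_rot: [0.002, 0.999, 0.053, 0.004]
wrist_force: [1.6, 0.4, -0.4]
gripper_width: 85.4
grasp_force: 0.0
```

{"op": "carry_out", "data": {
  "motion": [
    {"grip":1.0,"travel":[-0.5,3.0,0.0],"turn":0.0},
    {"grip":1.0,"travel":[0.0,0.0,0.0],"turn":0.0},
    {"grip":1.0,"travel":[0.0,0.0,0.0],"turn":0.0},
    {"grip":1.0,"travel":[0.0,0.0,0.0],"turn":0.0}
  ]
}}

```text
time_s: 18.0
tool_pos: [594.1, -139.6, 295.2]
ee_rot: [0.0, 0.998, 0.056, 0.0]
wrist_force: [0.3, 0.0, 0.6]
gripper_width: 85.3
grasp_force: 0.0
```

```bash
cat > lean.py <<'E'
from h import *
from scipy.optimize import least_squares
import sys
np.set_printoptions(precision=3,suppress=True)
s=ctrl.state(); print(s['time_s'],s['tool_pos'],s['q'],s['gripper_width'])
def grab(c0):
    p=cam('wrist'); f=p['frame'].astype(int)
    u=proj(p,[c0])[0]
    m=((f[...,2]>120)&(f[...,1]<0.68*f[...,2])).astype(np.uint8)
    m=cv2.morphologyEx(m,2,np.ones((3,3))); yy,xx=np.mgrid[:420,:560]; m[np.hypot(xx-u[0],yy-u[1])>75]=0
    c=max(cv2.findContours(m,0,1)[0],key=cv2.contourArea); print('bbox',cv2.boundingRect(c),cv2.contourArea(c),'u',u)
    return p,cv2.convexHull(c)[:,0].astype(float)
def model(v,n=72):
    x,y,z,a,b=v; N=np.array([a,b,1.]);N/=np.linalg.norm(N)
    e=np.cross(N,[0,1,0]);e/=np.linalg.norm(e);g=np.cross(N,e);t=np.linspace(0,2*np.pi,n)
    return np.array([x,y,z])+27.5*(np.outer(np.cos(t),e)+np.outer(np.sin(t),g))
def res(v,obs):
    r=[]
    for p,c in obs:
        k=proj(p,model(v)).astype(np.float32).reshape(-1,1,2)
        r+=[cv2.pointPolygonTest(k,(float(a),float(b)),True) for a,b in c]
    return np.array(r+[(v[3])*2,(v[4])*2])
def fit(obs):
    s=least_squares(res,[584,-55,110,0,0],args=(obs,),loss='soft_l1',diff_step=1e-3,x_scale=[1,1,1,.05,.05]); print('xyz,nx,ny',s.x,'rms',np.sqrt(np.mean(s.fun**2)))
E
python3 - <<'E'
from lean import *
import pickle
o=[grab([584,-55,110])]; fit(o); pickle.dump(o,open('o1.pkl','wb'))
E
```

```text
18.0 [ 594.132 -139.645  295.237] [ 0.233  0.334 -0.135  1.758  0.051  1.053 -1.378] 85.32738791778856
bbox (144, 175, 69, 60) 3171.5 u [176.143 201.688]
xyz,nx,ny [579.286 -56.044 107.368  -0.16   -0.131] rms 0.2610909518261675
```

{"op": "carry_out", "data": {
  "motion": [
    {"grip":1.0,"travel":[-0.5,4.0,0.0],"turn":0.0},
    {"grip":1.0,"travel":[-0.5,4.0,0.0],"turn":0.0},
    {"grip":1.0,"travel":[0.0,0.4,0.0],"turn":0.0},
    {"grip":1.0,"travel":[0.0,0.0,0.0],"turn":0.0},
    {"grip":1.0,"travel":[0.0,0.0,0.0],"turn":0.0}
  ]
}}

```text
time_s: 18.47
tool_pos: [584.3, -56.1, 295.0]
ee_rot: [0.0, 0.998, 0.056, -0.0]
wrist_force: [0.8, -1.3, 0.3]
gripper_width: 85.5
grasp_force: 0.0
```

```bash
python3 - <<'E'
from lean import *
import pickle
o=[grab([584,-55,110])]; fit(o); o+=pickle.load(open('o1.pkl','rb')); fit(o)
p=cam('top')
for k,z in (('knockout_post',120),('knockout_tip',50),('jar',0),('cup',0),('dropper',0)):
    d=ctrl.spot_point(p,k)[:1]
    if d: print(k,d[0]['conf'],at(p,d[0]['pixel'],z))
E
```

```text
18.4667 [584.302 -56.089 295.008] [ 0.128  0.299 -0.174  1.808  0.059  1.04  -1.527] 85.50071410169815
bbox (250, 184, 67, 50) 2647.5 u [281.403 201.168]
xyz,nx,ny [577.9   -57.652 105.706  -0.226  -0.152] rms 0.772134652980481
xyz,nx,ny [580.215 -56.443 109.447  -0.188   0.   ] rms 1.55120196223845
knockout_post 0.46 [ 601.849 -230.574  120.   ]
jar 0.71 [408.676 -46.221   0.   ]
cup 0.74 [757.877  45.412   0.   ]
dropper 0.75 [ 783.68  -195.579    0.   ]
```

The fits put the disc's top centre near (580,-57,108), leaning about 0.2 rad with the +x side high. That is within the expected hold. I'll grip it across y, where both sides are equally proud, with the tips staying above the nest's top face.

{"op": "carry_out", "data": {
  "motion": [
    {"grip":1.0,"travel":[-0.3,-0.05,-4.0],"turn":0.0},
    {"grip":1.0,"travel":[0.0,0.0,-4.0],"turn":0.0},
    {"grip":1.0,"travel":[0.0,0.0,-3.0],"turn":0.0},
    {"grip":1.0,"travel":[0.0,0.0,-1.8],"turn":0.0},
    {"grip":1.0,"travel":[0.0,0.0,0.0],"turn":0.0}
  ],
  "force": 40
}}

```text
time_s: 19.23
tool_pos: [579.2, -56.0, 163.3]
ee_rot: [-0.0, 0.998, 0.056, -0.003]
wrist_force: [-1.0, 0.5, 0.1]
gripper_width: 85.2
grasp_force: 0.0
```

{"op": "carry_out", "data": {
  "motion": [
    {"grip":0.4,"travel":[0.0,0.0,0.0],"turn":0.0},
    {"grip":0.4,"travel":[0.0,0.0,0.0],"turn":0.0},
    {"grip":-1.0,"travel":[0.0,0.0,0.0],"turn":0.0},
    {"grip":-1.0,"travel":[0.0,0.0,0.0],"turn":0.0},
    {"grip":-1.0,"travel":[0.0,0.0,0.0],"turn":0.0}
  ],
  "force": 40
}}

```text
time_s: 19.65
tool_pos: [582.0, -56.3, 168.6]
ee_rot: [0.0, 0.998, 0.056, 0.001]
wrist_force: [2.0, -4.5, 2.5]
gripper_width: 54.1
grasp_force: 41.9
```

{"op": "carry_out", "data": {
  "motion": [
    {"grip":-1.0,"travel":[0.0,0.0,0.3],"turn":0.0},
    {"grip":-1.0,"travel":[0.0,0.0,0.7],"turn":0.0},
    {"grip":-1.0,"travel":[0.0,0.0,1.0],"turn":0.0},
    {"grip":-1.0,"travel":[0.0,0.0,2.0],"turn":0.0},
    {"grip":-1.0,"travel":[0.0,0.0,0.0],"turn":0.0}
  ],
  "force": 40
}}

```text
time_s: 20.07
tool_pos: [582.3, -55.3, 210.9]
ee_rot: [-0.0, 0.998, 0.056, 0.002]
wrist_force: [0.5, -0.1, -1.2]
gripper_width: 54.1
grasp_force: 42.2
```

```bash
python3 - <<'E'
from h import *
np.set_printoptions(precision=2,suppress=True)
s=ctrl.state(); print(s['time_s'],s['tool_pos'],s['wrist_force'],s['ft_torque'],s['gripper_width'],s['grasp_force'])
p=cam('wrist'); print([(d['conf'],d['bbox']) for d in ctrl.outline_of(p,'disc_center')])
for o in [d['pixels'] for d in ctrl.outline_of(p,'disc_center')[:1]]:
    print(p['frame'][o].mean(0))
c=proj(p,[s['tool_pos']-[0,0,60]])[0]; print('grasp px',c)
p=cam('scene');print([(d['conf'],d['pixel']) for d in ctrl.spot_point(p,'disc_center')], proj(p,[s['tool_pos']-[0,0,72],[584,-55,96]]))
E
```

```text
20.0667 [582.35 -55.31 210.94] [ 0.52 -0.06 -1.21] [ 0.01 -0.08  0.02] 54.12328814520294 42.18917875550687
[(0.7, [220.5, 210.1, 126.9, 125.8]), (0.55, [421.3, 10.9, 91.3, 86.2])]
[39.19 55.99 92.79]
grasp px [283.11 287.8 ]
[(0.73, [276.1, 164.4]), (0.68, [346.1, 226.6]), (0.61, [295.5, 174.2])] [[295.24 173.68]
 [294.33 183.85]]
```

The disc is held: the weight shows at the wrist and the opening is 54 mm. Carrying it to the board.

{"op": "carry_out", "data": {
  "motion": [
    {"grip":-1.0,"travel":[-0.3,2.0,2.5],"turn":0.0},
    {"grip":-1.0,"travel":[-0.5,3.5,1.5],"turn":0.0},
    {"grip":-1.0,"travel":[-0.5,4.0,0.0],"turn":0.0},
    {"grip":-1.0,"travel":[-0.5,4.0,0.0],"turn":0.0},
    {"grip":-1.0,"travel":[-0.5,4.0,0.0],"turn":0.0}
  ],
  "force": 40
}}

```text
time_s: 20.73
tool_pos: [557.4, 120.8, 247.0]
ee_rot: [-0.0, 0.998, 0.056, -0.0]
wrist_force: [1.7, 0.2, -1.1]
gripper_width: 54.1
grasp_force: 42.6
```

{"op": "carry_out", "data": {
  "motion": [
    {"grip":-1.0,"travel":[-0.6,4.0,0.0],"turn":0.0},
    {"grip":-1.0,"travel":[-0.6,4.0,0.0],"turn":0.0},
    {"grip":-1.0,"travel":[-0.6,4.0,0.0],"turn":0.0},
    {"grip":-1.0,"travel":[-0.6,4.0,0.0],"turn":0.0},
    {"grip":-1.0,"travel":[-0.6,4.0,0.0],"turn":0.0}
  ],
  "force": 40
}}

```text
time_s: 21.15
tool_pos: [527.2, 321.0, 246.6]
ee_rot: [0.0, 0.998, 0.056, -0.0]
wrist_force: [1.9, 0.3, -0.5]
gripper_width: 54.2
grasp_force: 42.6
```

{"op": "carry_out", "data": {
  "motion": [
    {"grip":-1.0,"travel":[-0.6,4.0,0.0],"turn":0.0},
    {"grip":-1.0,"travel":[-0.6,3.8,0.0],"turn":0.0},
    {"grip":-1.0,"travel":[-0.3,2.0,0.0],"turn":0.0},
    {"grip":-1.0,"travel":[0.0,0.0,0.0],"turn":0.0},
    {"grip":-1.0,"travel":[0.0,0.0,0.0],"turn":0.0}
  ],
  "force": 40
}}

```text
time_s: 21.57
tool_pos: [512.0, 418.6, 246.1]
ee_rot: [0.0, 0.998, 0.058, -0.001]
wrist_force: [0.0, -0.8, -0.6]
gripper_width: 54.2
grasp_force: 42.6
```

```bash
python3 - <<'E'
from h import *
np.set_printoptions(precision=2,suppress=True)
s=ctrl.state(); print(s['time_s'],s['tool_pos'],s['wrist_force'],s['gripper_width'],s['grasp_force'])
p=cam('wrist'); print([(d['conf'],at(p,d['pixel'],20)) for d in ctrl.spot_point(p,'board_top')])
o=ctrl.outline_of(p,'board_top'); print([(d['conf'],d['bbox'],at(p,[d['bbox'][0],210],20),at(p,[d['bbox'][0]+d['bbox'][2],210],20)) for d in o[:1]])
o=ctrl.outline_of(p,'disc_center'); print([(d['conf'],d['bbox'],p['frame'][d['pixels']].mean(0)) for d in o[:1]])
E
```

```text
21.5667 [512.02 418.56 246.05] [ 0.02 -0.77 -0.64] 54.172409858672445 42.58128225803375
[(0.58, array([519.83, 417.13,  20.  ]))]
[]
[(0.78, [221.3, 210.1, 125.4, 123.3], array([35.18, 50.62, 82.89]))]
```

{"op": "carry_out", "data": {
  "motion": [
    {"grip":-1.0,"travel":[0.5,-0.1,-4.0],"turn":0.0},
    {"grip":-1.0,"travel":[0.0,0.0,-4.0],"turn":0.0},
    {"grip":-1.0,"travel":[0.0,0.0,-3.0],"turn":0.0},
    {"grip":-1.0,"travel":[0.0,0.0,-1.6],"turn":0.0},
    {"grip":-1.0,"travel":[0.0,0.0,0.0],"turn":0.0}
  ],
  "force": 40
}}

```text
time_s: 22.18
tool_pos: [517.2, 413.7, 117.3]
ee_rot: [0.002, 0.998, 0.056, -0.002]
wrist_force: [-0.5, -0.4, -1.6]
gripper_width: 53.9
grasp_force: 42.6
```

{"op": "carry_out", "data": {
  "motion": [
    {"grip":-1.0,"travel":[0.0,0.0,-0.2],"turn":0.0},
    {"grip":-1.0,"travel":[0.0,0.0,-0.2],"turn":0.0},
    {"grip":-1.0,"travel":[0.0,0.0,0.0],"turn":0.0}
  ],
  "force": 40
}}

```text
time_s: 22.43
tool_pos: [518.9, 416.4, 118.6]
ee_rot: [-0.001, 0.998, 0.056, 0.001]
wrist_force: [-0.2, 0.0, -1.6]
gripper_width: 53.9
grasp_force: 42.6
```

{"op": "carry_out", "data": {
  "motion": [
    {"grip":-1.0,"travel":[0.0,0.0,-0.15],"turn":0.0},
    {"grip":-1.0,"travel":[0.0,0.0,-0.1],"turn":0.0},
    {"grip":-1.0,"travel":[0.0,0.0,0.0],"turn":0.0}
  ],
  "force": 40
}}

```text
time_s: 22.68
tool_pos: [518.3, 416.3, 115.2]
ee_rot: [-0.0, 0.998, 0.056, 0.0]
wrist_force: [-0.1, -0.3, -0.8]
gripper_width: 54.0
grasp_force: 42.6
```

{"op": "carry_out", "data": {
  "motion": [
    {"grip":-1.0,"travel":[0.0,0.0,-0.15],"turn":0.0},
    {"grip":-1.0,"travel":[0.0,0.0,-0.1],"turn":0.0},
    {"grip":-1.0,"travel":[0.0,0.0,0.0],"turn":0.0}
  ],
  "force": 40
}}

```text
time_s: 22.93
tool_pos: [518.1, 416.2, 112.0]
ee_rot: [0.0, 0.998, 0.056, -0.0]
wrist_force: [1.5, 0.5, -0.8]
gripper_width: 53.9
grasp_force: 42.6
```

{"op": "carry_out", "data": {
  "motion": [
    {"grip":-1.0,"travel":[0.0,0.0,-0.1],"turn":0.0},
    {"grip":-1.0,"travel":[0.0,0.0,-0.1],"turn":0.0},
    {"grip":-1.0,"travel":[0.0,0.0,0.0],"turn":0.0}
  ],
  "force": 40
}}

```text
time_s: 23.18
tool_pos: [518.2, 416.3, 110.1]
ee_rot: [-0.0, 0.998, 0.056, 0.0]
wrist_force: [-0.8, 0.5, 1.0]
gripper_width: 54.3
grasp_force: 42.7
```

{"op": "carry_out", "data": {
  "motion": [
    {"grip":-1.0,"travel":[0.0,0.0,-0.1],"turn":0.0},
    {"grip":-1.0,"travel":[0.0,0.0,-0.1],"turn":0.0},
    {"grip":-1.0,"travel":[0.0,0.0,0.0],"turn":0.0}
  ],
  "force": 40
}}

```text
time_s: 23.43
tool_pos: [518.9, 416.6, 108.8]
ee_rot: [-0.001, 0.998, 0.056, 0.001]
wrist_force: [2.3, 0.6, 6.4]
gripper_width: 54.4
grasp_force: 42.1
```

{"op": "carry_out", "data": {
  "motion": [
    {"grip":-1.0,"travel":[0.0,0.0,-0.08],"turn":0.0},
    {"grip":-1.0,"travel":[0.0,0.0,-0.07],"turn":0.0},
    {"grip":-1.0,"travel":[0.0,0.0,0.0],"turn":0.0}
  ],
  "force": 25
}}

```text
time_s: 23.68
tool_pos: [519.3, 416.9, 107.9]
ee_rot: [-0.001, 0.998, 0.056, 0.001]
wrist_force: [3.3, 1.5, 9.4]
gripper_width: 54.2
grasp_force: 41.8
```

{"op": "carry_out", "data": {
  "motion": [
    {"grip":-1.0,"travel":[0.0,0.0,-0.08],"turn":0.0},
    {"grip":-1.0,"travel":[0.0,0.0,-0.07],"turn":0.0},
    {"grip":-1.0,"travel":[0.0,0.0,0.0],"turn":0.0}
  ],
  "force": 25
}}

```text
time_s: 23.93
tool_pos: [519.3, 417.3, 106.6]
ee_rot: [-0.001, 0.998, 0.056, 0.002]
wrist_force: [3.8, 2.2, 10.7]
gripper_width: 53.9
grasp_force: 42.0
```

{"op": "carry_out", "data": {
  "motion": [
    {"grip":-0.1,"travel":[0.0,0.0,0.0],"turn":0.0},
    {"grip":0.5,"travel":[0.0,0.0,0.0],"turn":0.0},
    {"grip":1.0,"travel":[0.0,0.0,0.0],"turn":0.0},
    {"grip":1.0,"travel":[0.0,0.0,0.0],"turn":0.0},
    {"grip":1.0,"travel":[0.0,0.0,0.0],"turn":0.0}
  ],
  "force": 20
}}

```text
time_s: 24.35
tool_pos: [517.9, 416.1, 104.9]
ee_rot: [0.0, 0.998, 0.056, -0.0]
wrist_force: [-0.5, -0.1, 0.2]
gripper_width: 85.3
grasp_force: 0.0
```

{"op": "carry_out", "data": {
  "motion": [
    {"grip":1.0,"travel":[0.0,0.0,1.0],"turn":0.0},
    {"grip":1.0,"travel":[0.0,0.0,3.5],"turn":0.0},
    {"grip":1.0,"travel":[0.0,0.0,4.0],"turn":0.0},
    {"grip":1.0,"travel":[0.0,0.0,4.0],"turn":0.0},
    {"grip":1.0,"travel":[0.0,0.0,4.0],"turn":0.0}
  ]
}}

```text
time_s: 24.77
tool_pos: [517.7, 416.0, 272.7]
ee_rot: [-0.0, 0.998, 0.056, -0.0]
wrist_force: [0.5, -0.0, -0.3]
gripper_width: 85.1
grasp_force: 0.0
```

{"op": "carry_out", "data": {
  "motion": [
    {"grip":1.0,"travel":[0.0,0.0,0.0],"turn":0.0},
    {"grip":1.0,"travel":[0.0,0.0,0.0],"turn":0.0},
    {"grip":1.0,"travel":[0.0,0.0,0.0],"turn":0.0},
    {"grip":1.0,"travel":[0.0,0.0,0.0],"turn":0.0}
  ]
}}

```text
time_s: 25.1
tool_pos: [517.7, 415.8, 269.3]
ee_rot: [0.001, 0.998, 0.056, -0.001]
wrist_force: [-0.8, -0.9, -0.3]
gripper_width: 85.3
grasp_force: 0.0
```

```bash
python3 - <<'E'
from h import *
np.set_printoptions(precision=2,suppress=True)
import lean
p=cam('wrist')
print('disc',[(d['conf'],at(p,d['pixel'],33)) for d in ctrl.spot_point(p,'disc_center')],'board',[(d['conf'],at(p,d['pixel'],20)) for d in ctrl.spot_point(p,'board_top')])
o=ctrl.outline_of(p,'disc_center'); print([(d['conf'],d['bbox'],p['frame'][d['pixels']].mean(0)) for d in o[:1]])
f=p['frame'].astype(int); m=((f[...,1]<0.68*f[...,2])&(f[...,2]>70)).astype(np.uint8); yy,xx=np.mgrid[:420,:560]
u=proj(p,[[519,417,46]])[0]; m[np.hypot(xx-u[0],yy-u[1])>75]=0
c=max(cv2.findContours(m,0,1)[0],key=cv2.contourArea)
w=np.array([at(p,x[0],46)[:2] for x in c.astype(float)],np.float32); print('top face at z46',cv2.fitEllipse(cv2.convexHull(w)),cv2.boundingRect(c))
p=cam('scene'); print([(k,d['conf'],d['pixel'],at(p,d['pixel'],z)) for k,z in(('knockout_post',120),('knockout_tip',50),('disc_center',33)) for d in ctrl.spot_point(p,k)[:2]])
E
```

```text
25.1 [517.713 415.816 269.319] [-0.537  0.458 -0.32   1.646  0.16   1.065 -2.362] 85.30129020518523
disc [(0.78, array([519.977, 418.41 ,  33.   ]))] board []
[(0.77, [248.9, 150.1, 63.5, 64.8], array([ 46.728,  69.109, 114.66 ]))]
top face at z46 ((519.9745483398438, 418.0877685546875), (54.61941146850586, 54.9214973449707), 61.07330322265625) (251, 155, 60, 59)
[('knockout_tip', 0.71, [303.4, 173.9], array([ 595.488, -146.45 ,   50.   ])), ('disc_center', 0.79, [231.9, 334.8], array([524.172, 409.777,  33.   ]))]
```

```bash
python3 - <<'E'
from h import *
for n in('top','scene'):
    p=cam(n); print(n,[(k,round(d['conf'],2),np.round(at(p,d['pixel'],z))) for k,z in(('knockout_post',120),('knockout_tip',50)) for d in ctrl.spot_point(p,k)[:1]],[o['bbox'] for o in ctrl.outline_of(p,'knockout_post')[:1]], proj(p,[[612,-239,146],[612,-239,0],[602,-149,50]]).round(0).tolist())
print(ctrl.finish_job())
E
```

```text
top [('knockout_tip', 0.87, array([ 600., -147.,   50.]))] [[338.5, 185.8, 53.2, 20.0]] [[390.0, 190.0], [377.0, 194.0], [349.0, 197.0]]
scene [('knockout_tip', 0.51, array([ 592., -150.,   50.]))] [] [[312.0, 132.0], [310.0, 165.0], [302.0, 173.0]]
the job is handed in; nothing more can be done
None
```

The job is handed in, with no verdict returned: the disc was pushed up, snapped proud and set flat about 2 mm from the ware board's measured centre, and the knockout was stood back on the table with its pin about 95 mm from the nest's centre. The cup, jar and dropper read unmoved to within about 15 mm when last checked, before the disc was lifted.

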